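Unlock the bench test enclosure with its key

ROBOT

A 6-joint arm with a two-finger parallel gripper is mounted at the origin on the work surface. World frame = base frame: x ahead of the robot, y to its left, z up, the work surface at z = 0. Lengths are in m, angles in rad, forces in N, time in s.
With the tool pointing down it reaches from about 0.35 to 0.975 m from the base axis. Payload 7.1 kg.
Tool frame: the origin (TCP) lies at the very end of the fingers, on their centre line; the grasp point (between the pads) lies r.grip_depth behind it (r.grip_depth is the distance from the TCP to the grasp point, in m); z points along the fingers, y is the direction in which the jaws open and shut (so a half turn about z gives the same grasp; the last joint's range is limited). The gripper opens to 88 mm and grips with 3 to 60 N. Pads are 20 mm wide; open, the fingers measure 115 mm over their backs; the gripper's body (75 mm by 178 mm) begins 61 mm behind the grasp point.
Start: joints at [-1.201, 0.423, 1.63, -0, 1.089, -0.019], TCP at [0.237, -0.578, 0.202] pointing down, gripper open.
Joint ranges: [-3, 3], [-0.9, 2.11], [0.09, 2.58], [-1.31, 4.45], [0.11, 2.69], [-2.54, 2.54]. Speed limits (rad/s): [2.39, 2.39, 3.01, 3.14, 3.14, 3.14].

INTERFACE

Orientations are given as a unit quaternion [x, y, z, w].
In Python, from workcell import r gives the robot as it stands.
- The arm moves only by the shell command python3 -m inch 'ROWS' [FORCE]. ROWS is JSON, a list of rows, each an object with "grip": the closure, from -1 (fully open) to 1 (shut), so that 0 is half open; "travel": the shift along the tool's x, y, z in m, a list of three; "rot": the turn, a rotation vector about the tool's x, y, z in rad, a list of three. In form: [{"grip": grip, "travel": [tx, ty, tz], "rot": [ax, ay, az]}, ...]. A call has 1 to 10 rows; each row is the pose to reach, as a shift and turn from the pose commanded when the call began, along the tool's axes at that moment; what a row does not reach only later rows make up. A row lasts 1/10 s, in which the tool goes at most 50 mm and 8.59 degrees, less where a joint would pass 70% of its speed; a pose out of reach is approached as far as the arm can. A call with a gripper value outside its range is refused whole. The fingers move at their own pace and stop on an object; FORCE is the grip in N (left out, the last holds). Time passes only in rows, so rows that repeat a pose let the fingers close. It gives the time, the measured TCP pose, the force and the opening at its end, in the units of the state.
- r.sense(): the state, without advancing time (a new reading comes with each control period).
- r.snapshot(name): name is "scene" or "top" or "wrist"; returns a dict with "pixels" (480x640x3 uint8, red, green, blue), "z_map" (480x640 float32, m along the optical axis (not along the pixel's ray), 0 where there is no reading), "K" (3x3 intrinsics, pixels), "R" (3x3) and "t" (3): a world point X has camera coordinates R X + t. Camera axes: x right, y down, z forward; pixel columns grow to the right and rows downward; lengths in m; the calibration is good to about 2 mm. A picture is of the moment at which its call begins.
- r.close_job(): hands the job in, once; it reports no verdict.
The state is a dict: "t": time; "joints": joint angles; "dq": joint speeds; "effort": joint torques, N m; "tcp_pos": TCP position; "orientation": TCP orientation; "wrist_force": force on the tool from outside, world axes, zero at the start; "ft_torque": the same for the moment, N m; "gripper_width": opening from 0.0 (shut) to 1.0 (fully open).
Only numpy, scipy, OpenCV 4.12 (cv2) and the standard library are available. Lean on these libraries where they do the work, as an engineer would, in place of code of your own. Each camera call takes 0.05 s, during which the arm holds its last target.

TASK

Unlock the test enclosure: take the flat-headed key from the key stand, push it fully home in the lock on the enclosure's front deck and turn it clockwise until the hidden bolt lets go and the sprung lid swings open by itself. Be gentle: feel for the keyhole, do not force the key, and leave it in the lock with the lid open and everything else on the bench where it was.

Things in the scene. Friction and masses are not known exactly. Their poses are not given: they have to be found in the camera images.
- key_head (a point): Centre of the right key's flat head; the key stands upright in one of the stand's three slots. Head: black plastic, 10 thick (x) x 26 wide (y) x 28 high mm, a round steel rivet on each flat face. z points up the key; a half turn about z changes nothing. An 8 mm thick neck, 10 mm long, joins the head to the collar. Key mass about 60 g.
- key_collar (a point): Middle of the underside of the same key's collar (16 mm across, 4 mm thick), 28 mm below the head centre. In the stand the collar rests on the stand's top. The key is fully home when the collar rests on the lock's steel face.
- key_bit (a point): Middle of the same key's bit, 38 mm below the head centre: two flat wings along +y and -y, 20 mm over both, 4 mm thick (x), 8 mm high, on an 8 mm round stem. The stem goes on below the wings as a bare pilot 6 mm long with a 2 mm cone at its end (6 mm across at the tip, 48 mm below the head centre).
- stand: Fixed wooden key stand, 50 x 190 x 34 mm, origin under its middle, z up. Three through slots (10 mm along x, 24 mm along y) at y = -60, 0 and +60 mm hold the three keys; which key is where varies.
- enclosure: Fixed bench test enclosure, grey metal box 280 (x) x 300 (y) x 100 mm high, origin under its middle, z up, its front (robot side) is at x = -140 mm. A light grey deck at z = 100 mm runs along the front (x = -140 to -37 mm) and carries the lock; behind it lies the clear lid (x = -35 to +130 mm).
- lock_place (a point): Nominal lock centre, on the lock's steel face (105 mm above the bench), axes as the enclosure's. The lock's barrel has an eight-sided face 60 mm across, 5 mm thick; it sits shifted and turned in its cut-out: the keyhole is up to 3.5 mm off in x, 6 mm in y, twisted up to 0.25 rad, but rigid. Keyhole: slot 22 mm long (y), 5.6 mm wide, with a 9.6 mm square opening in its middle for the stem.
- lock_hub (a point): Nominal middle of the turning hub, 10 mm under the lock's face. Its slot takes the wings once they are through the fixed 5 mm face plate. The key turns only when fully home (tip 20 mm below the face); once turned it cannot be pulled out. Hub: 92 degrees clockwise seen from above to a stop, about 0.07 N m of friction, stays as left; the bolt lets the lid go after 30 to 80 degrees.
- lid (a joint): Lid hinge angle in rad: 0 shut and held by the hidden bolt, 1.35 fully open. Hinge along the enclosure's far edge; the near edge rises. Springs swing the lid open in 1 to 2 s once the bolt lets go.
- lid_edge (a point): Middle of the lid's near edge, 65 mm beyond the lock's nominal centre while shut; it swings up and away from the lock on a 165 mm radius.
- tbar_key: Another key in the stand: round shank, black T-bar 44 mm long as its head (top about 52 mm above its origin, its tip). Leave it.
- knob_key: Another key in the stand: square shank, round black knob 28 mm in diameter as its head (top about 57 mm above its origin, its tip). Leave it.
- multimeter: Hand multimeter lying flat behind the stand, 85 x 180 x 42 mm with its dial. Leave it.
- screwdriver: Screwdriver 160 mm long lying in front of the stand. Leave it.
- parts_tray: Grey open tray 90 x 130 x 28 mm in front of the enclosure. Leave it.
- screw_jar: Clear jar 48 mm in diameter, 60 mm high, in front of the enclosure. Leave it.
- wire_spool: White plastic spool 56 mm in diameter, 42 mm high, in front of the stand. Leave it.
Things that resemble listed ones, but are neither listed nor needed, are in the scene too. Leave any yellow look-alike of the part that bears key_head alone.

How it is judged:
By the outcome, as a careful person would: the job done as asked, in the order asked, and still so for the second after the job is handed in, with the robot touching nothing.
It also fails if it takes over 72 s, if anything falls off the work surface, if the arm or the gripper's body presses on something with over 40 N, if the wrist force passes 120 N, or if a joint passes its speed limit or range.

## Working session

There is one attempt and no reset: what is moved stays moved. The work goes in short steps, Python scripts to look and compute and a shell command to move; the robot and the scene stay as the last step left them, time stands still between calls to the robot, and variables do not carry over. Pictures are saved under pics/ and viewed, and the job is handed in when it is done.

```bash
ls; mkdir -p pics; python3 - <<'E'
from workcell import r
import cv2,numpy as np
print(r.sense(), r.grip_depth)
for n in ("scene","top","wrist"):
    s=r.snapshot(n); cv2.imwrite(f"pics/{n}0.png",s["pixels"][:,:,::-1]); np.savez(f"pics/{n}0.npz",**s)
    print(n,s["K"].round(1).tolist(),s["R"].round(3).tolist(),s["t"].round(3).tolist())
E
```

```text
pics
{'t': 0.0, 'joints': array([-1.20100385e+00,  4.23837748e-01,  1.63068372e+00,  1.12179479e-05,
        1.08861170e+00, -1.90431610e-02]), 'dq': array([-0.00151218, -0.00084028,  0.00187275, -0.00094233,  0.00152794,
       -0.00016354]), 'effort': array([ 2.87808798e-03, -5.44623899e+01, -2.73668271e+01,  6.44733198e-02,
        2.26349506e-02, -1.13390950e-04]), 'tcp_pos': array([ 0.23673293, -0.57779298,  0.20150613]), 'orientation': array([ 9.81160522e-01,  1.93192743e-01, -1.29500846e-04, -7.59308517e-04]), 'wrist_force': array([0.37734202, 0.26086146, 0.20249038]), 'ft_torque': array([-0.0071122 , -0.03508976, -0.00305944]), 'gripper_width': 1.0002732084189314} 0.0187
scene [[582.0, 0.0, 322.1], [0.0, 582.0, 231.1], [0.0, 0.0, 1.0]] [[-0.433, 0.901, -0.018], [0.632, 0.289, -0.719], [-0.643, -0.323, -0.694]] [0.262, -0.264, 1.567]
top [[459.4, 0.0, 328.1], [0.0, 459.4, 233.8], [0.0, 0.0, 1.0]] [[0.01, -1.0, 0.007], [-0.99, -0.011, -0.138], [0.138, -0.005, -0.99]] [-0.028, 0.542, 1.092]
wrist [[332.5, 0.0, 315.2], [0.0, 332.5, 234.3], [0.0, 0.0, 1.0]] [[0.38, -0.925, -0.002], [-0.886, -0.364, 0.288], [-0.267, -0.108, -0.958]] [-0.623, -0.036, 0.392]
```

View pics/scene0.png

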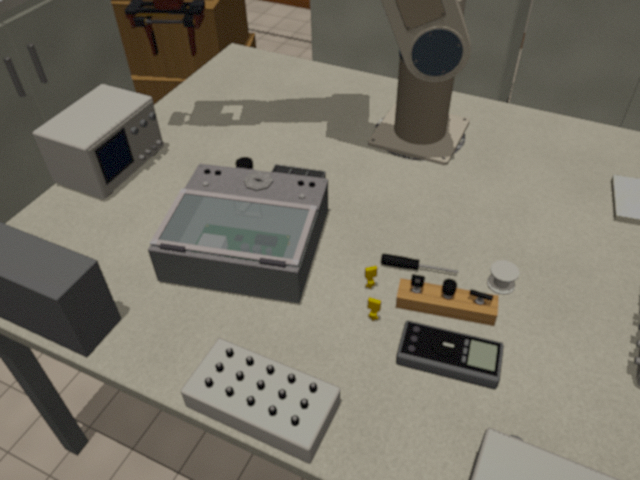

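View pics/top0.png

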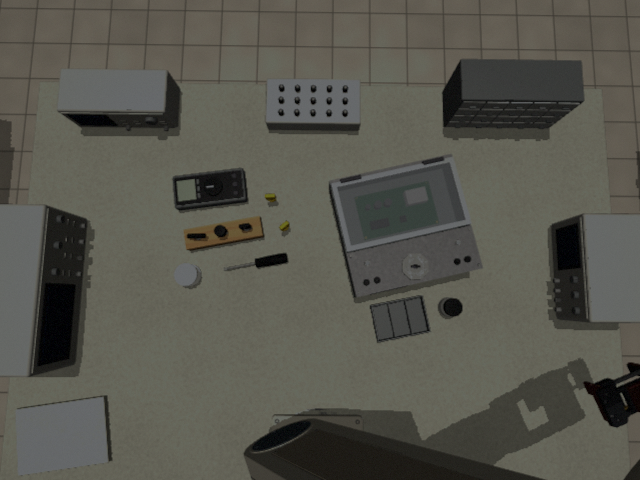

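View pics/wrist0.png

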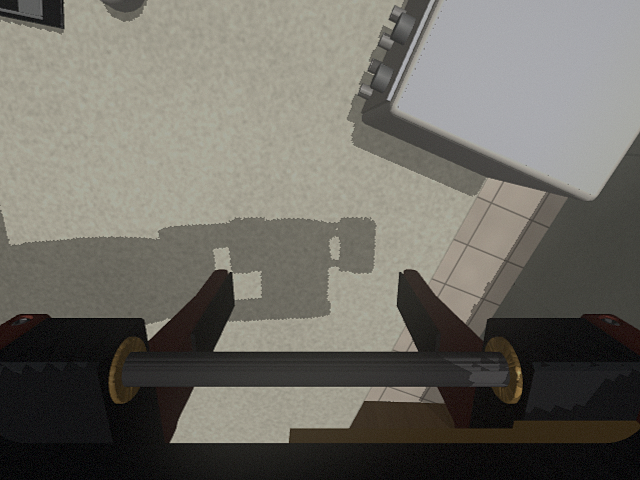

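```bash
cat > h.py <<'E'
import numpy as np, cv2
def ray(s,u,v,z):
    K,R,t=s["K"],s["R"],s["t"]
    d=R.T@np.linalg.inv(K)@np.array([u,v,1.]); c=-R.T@t
    return c+d*(z-c[2])/d[2]
def dep(s,u,v):
    K,R,t=s["K"],s["R"],s["t"]
    z=s["z_map"][int(round(v)),int(round(u))]
    return R.T@(np.linalg.inv(K)@np.array([u,v,1.])*z-t)
def proj(s,X):
    p=s["K"]@(s["R"]@np.array(X,float)+s["t"]); return p[:2]/p[2]
def crop(s,x0,y0,x1,y1,f,name):
    im=s["pixels"][y0:y1,x0:x1,::-1]; im=np.clip(im.astype(float)*1.4,0,255).astype(np.uint8)
    cv2.imwrite(name,cv2.resize(im,None,fx=f,fy=f,interpolation=cv2.INTER_CUBIC))
E
python3 - <<'E'
from h import *
s=dict(np.load("pics/top0.npz")); q=dict(np.load("pics/scene0.npz"))
crop(s,170,205,300,285,6,"pics/c1.png"); crop(s,330,150,490,350,3,"pics/c2.png"); crop(q,350,250,520,340,4,"pics/c3.png")
for p in [(184,240),(263,227),(245,227),(221,231),(196,236)]:
    print(p,dep(s,*p).round(4), ray(s,*p,.034).round(4))
print(dep(s,415,266),dep(s,400,250))
# stand mask by colour
hsv=cv2.cvtColor(s["pixels"],cv2.COLOR_RGB2HSV)
m=cv2.inRange(hsv,(8,100,60),(22,255,255)); m[:, :180]=0; m[:,270:]=0; m[:210]=0; m[255:]=0
c=max(cv2.findContours(m,0,2)[0],key=cv2.contourArea); print(cv2.minAreaRect(c))
b=cv2.boxPoints(cv2.minAreaRect(c))
P=np.array([ray(s,*x,.034)[:2] for x in b]); print(P.round(4), np.linalg.norm(P-np.roll(P,1,0),axis=1),P.mean(0))
E
```

```text
(184, 240) [ 0.5275  0.342  -0.0009] [0.5232 0.3312 0.034 ]
(263, 227) [ 0.5634  0.1435 -0.0032] [0.5577 0.1383 0.034 ]
(245, 227) [0.5512 0.1757 0.0731] [0.5572 0.1827 0.034 ]
(221, 231) [0.5415 0.2333 0.0692] [0.5465 0.2414 0.034 ]
(196, 236) [0.5308 0.2966 0.054 ] [0.5334 0.3023 0.034 ]
[ 0.46215402 -0.22689122  0.07988639] [ 0.49726278 -0.18866459  0.1009856 ]
((222.62283325195312, 232.47711181640625), (19.661205291748047, 77.69508361816406), 79.4389877319336)
[[0.5481 0.3359]
 [0.5859 0.149 ]
 [0.5377 0.1387]
 [0.5004 0.3245]] [0.04906448 0.19062865 0.04930575 0.18953439] [0.54303635 0.23701925]
```

View pics/c1.png

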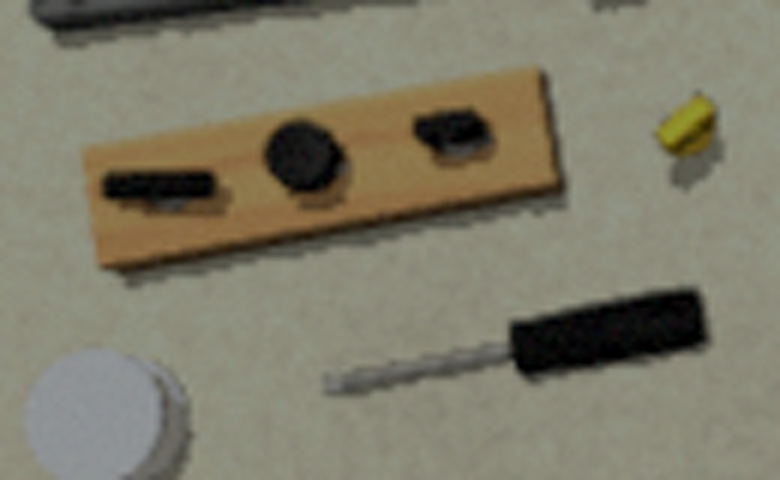

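View pics/c2.png

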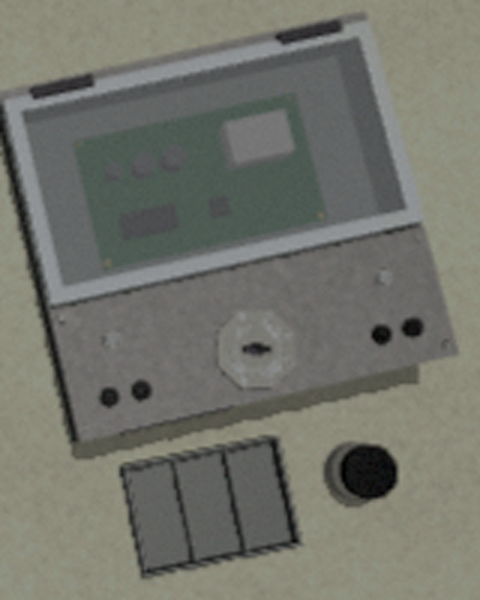

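View pics/c3.png

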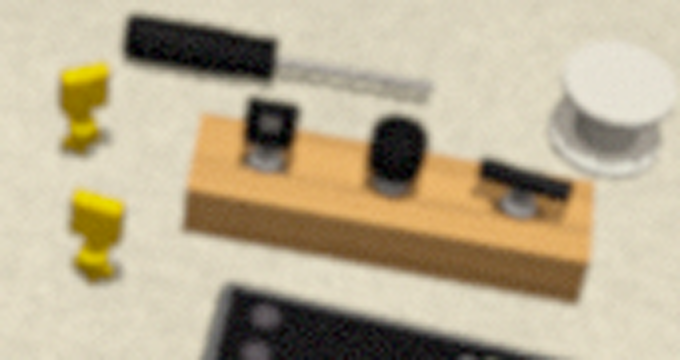

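The top view shows the stand at (223,232), with the flat-headed key at its right end (245,227), the knob in the middle and the T-bar on the left. The octagonal lock face is at (415,266). I'll go over the lock first for a close look.

```bash
python3 -m inch '[{"grip":-1,"travel":[0.338,-0.237,0],"rot":[0,0,-1.38]},{"grip":-1,"travel":[0.338,-0.237,0],"rot":[0,0,-1.38]},{"grip":-1,"travel":[0.338,-0.237,0],"rot":[0,0,-1.38]},{"grip":-1,"travel":[0.338,-0.237,0],"rot":[0,0,-1.38]},{"grip":-1,"travel":[0.338,-0.237,0],"rot":[0,0,-1.38]},{"grip":-1,"travel":[0.338,-0.237,0],"rot":[0,0,-1.38]},{"grip":-1,"travel":[0.338,-0.237,0],"rot":[0,0,-1.38]},{"grip":-1,"travel":[0.338,-0.237,0],"rot":[0,0,-1.38]},{"grip":-1,"travel":[0.338,-0.237,0],"rot":[0,0,-1.38]},{"grip":-1,"travel":[0.338,-0.237,0],"rot":[0,0,-1.38]}]'
python3 -m inch '[{"grip":-0.3,"travel":[0,0,0],"rot":[0,0,0]},{"grip":-0.3,"travel":[0,0,0],"rot":[0,0,0]},{"grip":-0.3,"travel":[0,0,0],"rot":[0,0,0]}]'
python3 - <<'E'
from workcell import r
from h import *
s=r.snapshot("wrist"); np.savez("pics/w1.npz",**s); cv2.imwrite("pics/w1.png",s["pixels"][:,:,::-1])
x=r.sense(); print(x["tcp_pos"],x["orientation"],x["joints"].round(3),x["t"])
E
```

```text
t: 1.15
tcp_pos: [0.4607, -0.2291, 0.2021]
orientation: [0.631, 0.775, 0.0, -0.0]
wrist_force: [-1.0, -1.7, -1.2]
gripper_width: 0.998
t: 1.45
tcp_pos: [0.4592, -0.2319, 0.2022]
orientation: [0.635, 0.772, -0.0, -0.0]
wrist_force: [-0.4, 0.3, -0.4]
gripper_width: 0.766
[ 0.45927916 -0.23188095  0.20221341] [ 6.35028152e-01  7.72488989e-01 -5.16680855e-05 -7.16697935e-05] [-0.491  0.261  1.872 -0.     1.009 -0.685] 1.5
```

View pics/w1.png

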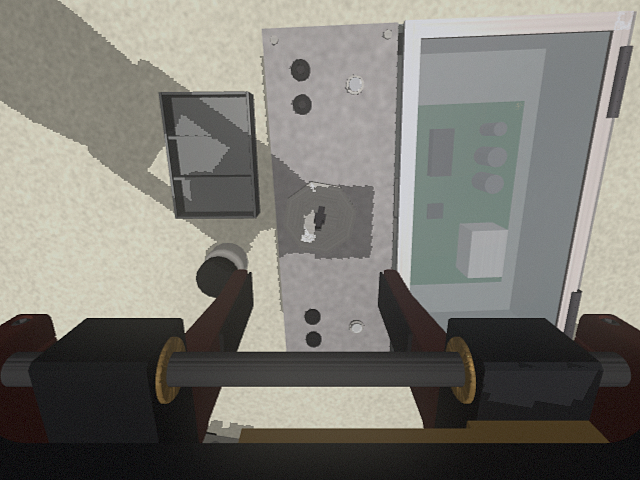

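```bash
python3 - <<'E'
from h import *
s=dict(np.load("pics/w1.npz"))
im=s["pixels"][170:270,260:390,::-1]; g=cv2.convertScaleAbs(im,alpha=1.8); cv2.imwrite("pics/w1c.png",cv2.resize(g,None,fx=6,fy=6,interpolation=cv2.INTER_NEAREST))
print((s["R"].T@(-s["t"])))
gray=cv2.cvtColor(s["pixels"],cv2.COLOR_RGB2GRAY)
np.set_printoptions(linewidth=200)
print(gray[200:236,304:336])
E
```

```text
[ 0.44386307 -0.15330997  0.38519145]
[[108 110 110 ... 110 110 108]
 [108 106 108 ... 106 106 108]
 [101 104 104 ... 104 102 102]
 ...
 [130 202 211 ... 106 104 106]
 [142 207 208 ... 104 101 108]
 [190 182 183 ... 105 109 109]]
```

View pics/w1c.png

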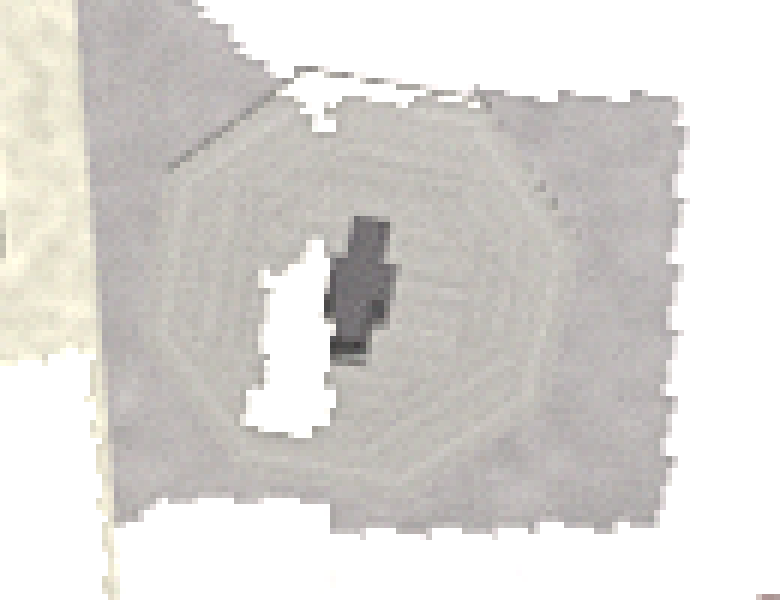

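```bash
python3 - <<'E'
from h import *
s=dict(np.load("pics/w1.npz"))
gray=cv2.cvtColor(s["pixels"],cv2.COLOR_RGB2GRAY)
np.set_printoptions(linewidth=250,threshold=100000)
print(gray[202:234,310:330])
m=(gray<80).astype(np.uint8); m[:200]=0;m[236:]=0;m[:,:305]=0;m[:,335:]=0
c=max(cv2.findContours(m,0,1)[0],key=cv2.contourArea)
v,u=np.nonzero(m)
P=np.array([ray(s,a,b,.105)[:2] for a,b in zip(u,v)])
print(len(P),P.mean(0))
w,V=np.linalg.eigh(np.cov(P.T)); d=V[:,1]; d*=np.sign(d[1]); print("yaw",np.arctan2(-d[0],d[1]))
q=(P-P.mean(0))@d; print(q.min(),q.max()); n=np.array([d[1],-d[0]]); q2=(P-P.mean(0))@n; print(q2.min(),q2.max())
ctr=P.mean(0)+d*(q.min()+q.max())/2+n*(q2.min()+q2.max())/2; print(ctr)
rc=cv2.minAreaRect(P.astype(np.float32)*1000); print(rc)
# deck edges: enclosure yaw: front edge of deck, lid corner
for p in [(262,28),(285,352),(394,24)]: print(ray(s,*p,.1))
E
```

```text
[[107 109 106 110 108 109 109 105 106 108 108 106 108 106 106 104 107 107 104 105]
 [107 108 108 106 113 107 108 107 107 109 109 108 106 111 105 107 110 108 107 108]
 [108 105 105 110 111 106 107 107 104 110 109 110 110 111 110 107 105 106 111 109]
 [107 113 108 107 107 106 107 108 109 105 107 108 108 109 108 107 109 110 107 109]
 [107 111 109 111 111 108 111 113 100  60  72  74  82  94  95 109 110 106 105 107]
 [106 105 102 105 105 107 106 106  92  62  64  63  63  53  57 102 109 108 106 107]
 [102 106 103 102 107 104 107 108  86  62  66  64  67  59  68 103 110 109 110 111]
 [105 108 117 113 103 105 107 104  74  59  66  63  67  56  70 115 108 107 105 109]
 [101 134 190 169 101 109 113 102  65  61  62  67  66  63  83 110 108 101 105 108]
 [106 131 180 162  95 105 111 102  60  64  65  66  61  63  87 113 106 107 108 107]
 [124 176 174 156 104  88  91  87  65  64  67  66  64  68  97 115 112 106 106 109]
 [129 166 164 171 157  72  58  61  64  66  67  61  63  75 101 110 108 110 107 107]
 [177 169 169 175 158  73  63  64  66  65  65  67  63  60  61  71  90 109 108 111]
 [170 171 174 177 157
[... 1235 characters left out ...]
61 162 151  82  77  79  70  69  75 100 107 107 107 106 105 108 107 106]
 [164 166 169 172 157 105 111 108 111 106 101 104 104 109 106 103 104 106 103 106]
 [159 160 164 152  93 102 108 109 108 111 109 107 106 104 104 103 104 104 104 106]
 [161 163 165 152  91  99 105 107 106 106 109 108 109 107 110 107 108 107 103 102]]
194 [ 0.46030761 -0.22037699]
yaw 0.01945651599305956
-0.011141311563075197 0.01067522631140575
-0.004515481598877043 0.00458948968761798
[ 0.46034914 -0.22060927]
((460.3403625488281, -220.5914764404297), (9.001289367675781, 21.80010414123535), 2.423478364944458)
[ 0.38897052 -0.08526833  0.1       ]
[ 0.45405276 -0.36352001  0.1       ]
[ 0.48605835 -0.06344323  0.1       ]
```

```bash
python3 -m inch '[{"grip":-0.3,"travel":[0,0,0.03],"rot":[0,0,0]},{"grip":-0.3,"travel":[0,0,0.055],"rot":[0,0,0]},{"grip":-0.3,"travel":[0,0,0.055],"rot":[0,0,0]},{"grip":-0.3,"travel":[0,0,0.055],"rot":[0,0,0]}]'
cat > kh.py <<'E'
from h import *
def keyhole(s,uv,half=24,th=80):
    gray=cv2.cvtColor(s["pixels"],cv2.COLOR_RGB2GRAY).astype(np.float32)
    m=(gray<th).astype(np.uint8); M=np.zeros_like(m); u0,v0=uv; M[v0-half:v0+half,u0-half:u0+half]=1; m*=M
    n,l,st,c=cv2.connectedComponentsWithStats(m); k=1+np.argmax(st[1:,4]); m=(l==k).astype(np.uint8)
    v,u=np.nonzero(m); P=np.array([ray(s,a,b,.105)[:2] for a,b in zip(u,v)])
    return m,P
E
python3 - <<'E'
from workcell import r
from kh import *
s=r.snapshot("wrist"); np.savez("pics/w2.npz",**s); cv2.imwrite("pics/w2.png",s["pixels"][:,:,::-1])
x=r.sense(); print(x["tcp_pos"],x["joints"].round(3),x["t"])
p=proj(s,[.4603,-.2206,.105]); print(p); u,v=p.round().astype(int)
g=cv2.convertScaleAbs(s["pixels"][v-40:v+40,u-50:u+50,::-1],alpha=1.6); cv2.imwrite("pics/w2c.png",cv2.resize(g,None,fx=7,fy=7,interpolation=cv2.INTER_NEAREST))
E
```

```text
t: 1.9
tcp_pos: [0.4596, -0.2313, 0.1474]
orientation: [0.634, 0.773, -0.0, -0.0]
wrist_force: [-0.7, -0.4, 0.6]
gripper_width: 0.651
[ 0.46023618 -0.23155554  0.14809919] [-0.489  0.338  1.914 -0.     0.889 -0.686] 1.95
[319.52944045 237.5645252 ]
```

View pics/w2c.png

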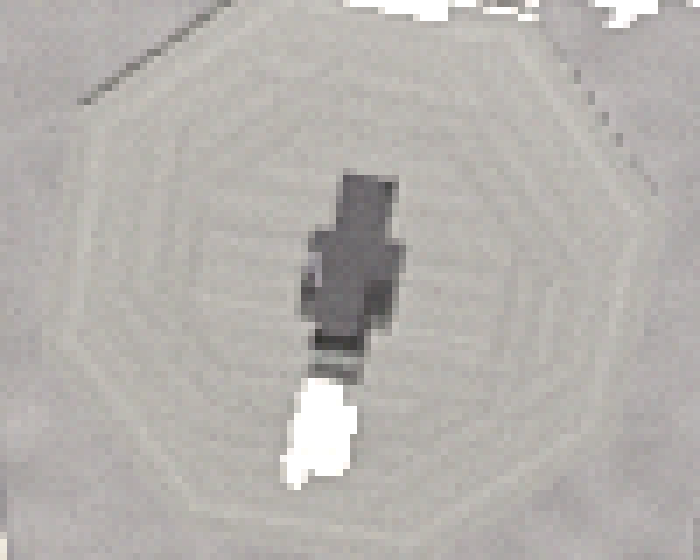

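```bash
python3 - <<'E'
from kh import *
s=dict(np.load("pics/w2.npz"))
f=lambda x,y: ray(s,270+x/7-.5,198+y/7-.5,.105)[:2]
T=f(370.5,175);B=f(336,383); d=T-B; print(T,B,np.linalg.norm(d),"yaw",np.arctan2(-d[0],d[1]),"ctr",(T+B)/2)
for a in [((343,174),(398,176)),((310,380),(362,382)),((398,176),(362,382)),((343,174),(310,380))]:
    p,q=f(*a[0]),f(*a[1]); print(a,np.linalg.norm(p-q), np.arctan2(*(q-p)[::-1]))
# octagon face outline yaw check omitted; whole-slot mask with looser threshold
m,P=keyhole(s,(320,238),24,85)
print(len(P),P.mean(0),cv2.minAreaRect(P.astype(np.float32)*1000))
E
```

```text
[ 0.46008691 -0.20938697] [ 0.46106964 -0.23168843] 0.022323105820733043 yaw 0.0440373166631388 ctr [ 0.46057827 -0.2205377 ]
((343, 174), (398, 176)) 0.005504664792753615 0.1602776001526379
((310, 380), (362, 382)) 0.005344173763933158 0.15726227211633714
((398, 176), (362, 382)) 0.022125517223082484 -1.53184086277481
((343, 174), (310, 380)) 0.022090655589605896 -1.524716287261901
256 [ 0.4604199  -0.21938716] ((460.33563232421875, -219.0053253173828), (9.345359802246094, 18.682546615600586), 0.37238791584968567)
```

```bash
python3 -m inch '[{"grip":-0.3,"travel":[0.02,0.01,-0.04],"rot":[0,0,0]},{"grip":-0.3,"travel":[0.382,0.17,-0.04],"rot":[0,0,0]},{"grip":-0.3,"travel":[0.382,0.17,-0.04],"rot":[0,0,0]},{"grip":-0.3,"travel":[0.382,0.17,-0.04],"rot":[0,0,0]},{"grip":-0.3,"travel":[0.382,0.17,-0.04],"rot":[0,0,0]},{"grip":-0.3,"travel":[0.382,0.17,-0.04],"rot":[0,0,0]},{"grip":-0.3,"travel":[0.382,0.17,-0.04],"rot":[0,0,0]},{"grip":-0.3,"travel":[0.382,0.17,-0.02],"rot":[0,0,0]},{"grip":-0.3,"travel":[0.382,0.17,-0.02],"rot":[0,0,0]},{"grip":-0.3,"travel":[0.382,0.17,-0.02],"rot":[0,0,0]}]'
python3 -m inch '[{"grip":-0.3,"travel":[0,0,0],"rot":[0,0,0]},{"grip":-0.3,"travel":[0,0,0],"rot":[0,0,0]}]'
python3 - <<'E'
from workcell import r
from kh import *
s=r.snapshot("wrist"); np.savez("pics/w3.npz",**s); cv2.imwrite("pics/w3.png",s["pixels"][:,:,::-1])
x=r.sense(); print(x["tcp_pos"],x["orientation"],x["joints"].round(3),x["t"])
p=proj(s,[.553,.177,.076]); print(p); u,v=p.round().astype(int)
g=cv2.convertScaleAbs(s["pixels"][v-40:v+40,u-50:u+50,::-1],alpha=1.6); cv2.imwrite("pics/w3c.png",cv2.resize(g,None,fx=7,fy=7,interpolation=cv2.INTER_NEAREST)); print(u-50,v-40)
E
```

```text
t: 2.95
tcp_pos: [0.5528, 0.182, 0.168]
orientation: [0.632, 0.775, 0.001, 0.0]
wrist_force: [-0.5, 0.1, -0.2]
gripper_width: 0.646
t: 3.15
tcp_pos: [0.5516, 0.1763, 0.1683]
orientation: [0.634, 0.773, 0.0, 0.0]
wrist_force: [0.5, -0.1, 0.1]
gripper_width: 0.645
[0.55161899 0.17591428 0.16819665] [6.34304974e-01 7.73082777e-01 3.28327986e-04 3.34659188e-04] [ 0.288  0.398  1.761 -0.     0.982  0.092] 3.2
[317.18212439 231.448922  ]
267 191
```

View pics/w3.png

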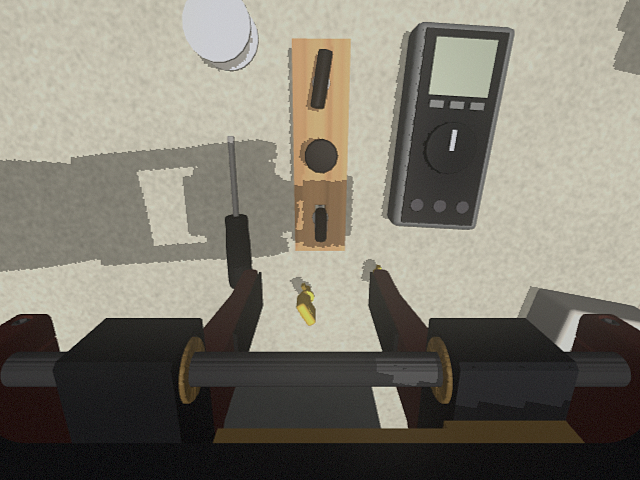

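View pics/w3c.png

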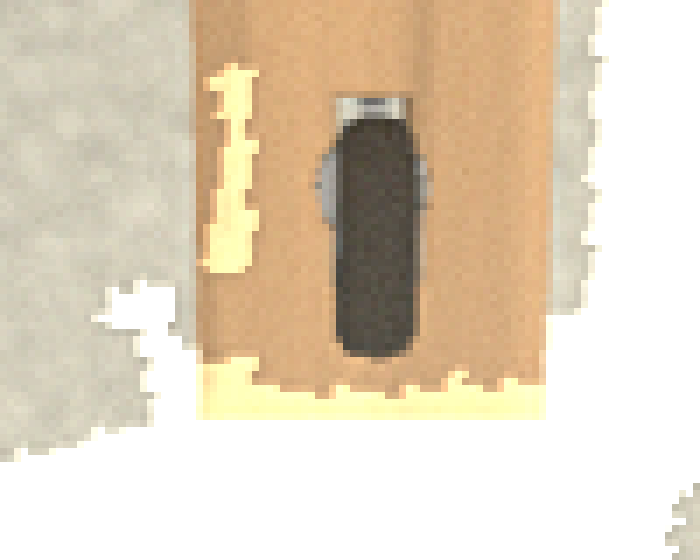

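```bash
python3 - <<'E'
from kh import *
s=dict(np.load("pics/w3.npz"))
f=lambda x,y,z: ray(s,267+x/7-.5,191+y/7-.5,z)
print("collar",f(372,187,.038)); 
b=f(376,357,.076);t=f(376,118,.076);t2=f(376,118,.048);print("head bottom edge",b,"top@.076",t,"top@.048",t2)
ky=np.array([-np.sin(.2),np.cos(.2)]); print("centre",b[:2]+.013*ky, t2[:2]-.013*ky)
for z,xs in ((.076,((340,150),(335,340),(408,150),(416,340))),(.062,((340,150),(335,340),(408,150),(416,340)))): print([f(*p,z)[:2].round(4).tolist() for p in xs])
# stand edges
a=[f(190,0,.034),f(200,400,.034),f(553,0,.034),f(546,400,.034)]; print([x.round(4).tolist() for x in a])
print("L yaw",np.arctan2(-(a[0]-a[1])[0],(a[0]-a[1])[1]),"R",np.arctan2(-(a[2]-a[3])[0],(a[2]-a[3])[1]))
E
```

```text
collar [0.55486561 0.18078233 0.038     ]
head bottom edge [0.55738975 0.16860218 0.076     ] top@.076 [0.5513103  0.19823579 0.076     ] top@.048 [0.55288952 0.19247557 0.048     ]
centre [0.55480704 0.18134305] [0.55547222 0.1797347 ]
[[0.5478, 0.1935], [0.552, 0.1698], [0.5559, 0.1951], [0.5618, 0.1717]]
[[0.5484, 0.1904], [0.5528, 0.1654], [0.5569, 0.1921], [0.5631, 0.1675]]
[[0.5254, 0.2007, 0.034], [0.5372, 0.1441, 0.034], [0.5741, 0.2105, 0.034], [0.586, 0.1539, 0.034]]
L yaw 0.20434375554948847 R 0.2067089827508161
```

The wrist view shows the flat head at about (320,225) and the collar at (320,218). Both put the key at (0.555, 0.181) with yaw 0.20, and it is upright in the stand. Descending now.

```bash
python3 -m inch '[{"grip":-0.3,"travel":[0.0043,0.0043,0.02],"rot":[0,0,0]},{"grip":-0.3,"travel":[0.0043,0.0043,0.05],"rot":[0,0,0]},{"grip":-0.3,"travel":[0.0043,0.0043,0.08],"rot":[0,0,0]},{"grip":-0.3,"travel":[0.0043,0.0043,0.105],"rot":[0,0,0]},{"grip":-0.3,"travel":[0.0043,0.0043,0.123],"rot":[0,0,0]},{"grip":-0.3,"travel":[0.0043,0.0043,0.123],"rot":[0,0,0]},{"grip":-0.3,"travel":[0.0043,0.0043,0.123],"rot":[0,0,0]}]'
python3 - <<'E'
from workcell import r
from kh import *
s=r.snapshot("wrist"); np.savez("pics/w4.npz",**s); cv2.imwrite("pics/w4.png",s["pixels"][:,:,::-1])
x=r.sense(); print(x["tcp_pos"],x["orientation"],x["t"])
E
```

```text
t: 3.9
tcp_pos: [0.5552, 0.1811, 0.045]
orientation: [0.634, 0.773, 0.0, 0.0]
wrist_force: [0.8, 0.0, 0.3]
gripper_width: 0.654
[0.555686   0.18153065 0.0455305 ] [6.34268087e-01 7.73112792e-01 6.42275588e-04 4.38265591e-04] 3.95
```

View pics/w4.png

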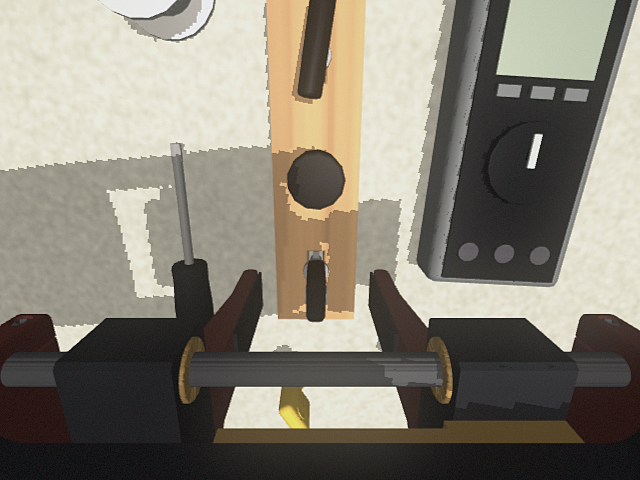

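The head at (316,290) sits midway between the finger tips at 258 and 373, so I'll close.

```bash
python3 -m inch '[{"grip":1,"travel":[0,0,0],"rot":[0,0,0]},{"grip":1,"travel":[0,0,0],"rot":[0,0,0]},{"grip":1,"travel":[0,0,0],"rot":[0,0,0]},{"grip":1,"travel":[0,0,0],"rot":[0,0,0]},{"grip":1,"travel":[0,0,0],"rot":[0,0,0]},{"grip":1,"travel":[0,0,0],"rot":[0,0,0]},{"grip":1,"travel":[0,0,0],"rot":[0,0,0]},{"grip":1,"travel":[0,0,0],"rot":[0,0,0]}]' 30
```

```text
t: 4.75
tcp_pos: [0.5547, 0.1822, 0.0442]
orientation: [0.634, 0.774, -0.0, -0.0]
wrist_force: [-0.5, 0.0, 0.1]
gripper_width: 0.113
```

```bash
python3 -m inch '[{"grip":1,"travel":[0,0,-0.015],"rot":[0,0,0]},{"grip":1,"travel":[0,0,-0.03],"rot":[0,0,0]},{"grip":1,"travel":[0,0,-0.05],"rot":[0,0,0]},{"grip":1,"travel":[0,0,-0.08],"rot":[0,0,0]},{"grip":1,"travel":[0,0,-0.12],"rot":[0,0,0]},{"grip":1,"travel":[0,0,-0.15],"rot":[0,0,0]},{"grip":1,"travel":[0,0,-0.15],"rot":[0,0,0]},{"grip":1,"travel":[0,0,-0.15],"rot":[0,0,0]}]'
python3 - <<'E'
from workcell import r
from kh import *
for n in ("wrist","scene","top"):
    s=r.snapshot(n); np.savez(f"pics/{n}5.npz",**s); cv2.imwrite(f"pics/{n}5.png",s["pixels"][:,:,::-1])
    if n=="wrist":
        g=cv2.convertScaleAbs(s["pixels"][200:340,240:390,::-1],alpha=1.6); cv2.imwrite("pics/w5c.png",cv2.resize(g,None,fx=4,fy=4,interpolation=cv2.INTER_NEAREST))
x=r.sense(); print(x["tcp_pos"],x["orientation"],x["t"])
E
```

```text
t: 5.55
tcp_pos: [0.5551, 0.1822, 0.196]
orientation: [0.634, 0.774, 0.001, 0.001]
wrist_force: [-0.4, -0.7, -1.0]
gripper_width: 0.109
[0.55381349 0.18184995 0.19327956] [ 6.33763684e-01  7.73525959e-01 -9.01731636e-04 -6.08228902e-04] 5.7
```

View pics/wrist5.png

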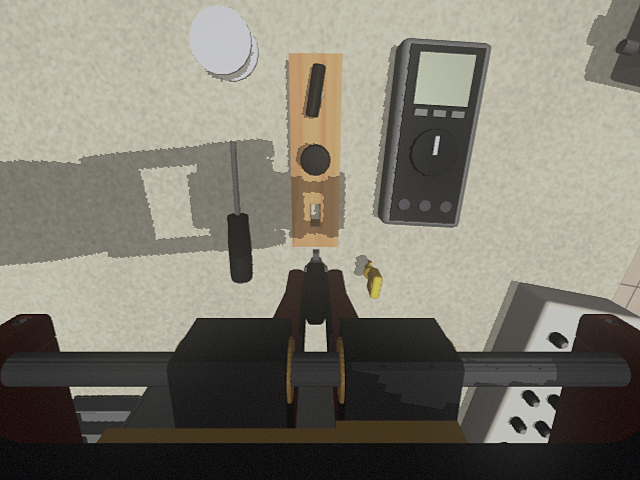

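View pics/w5c.png

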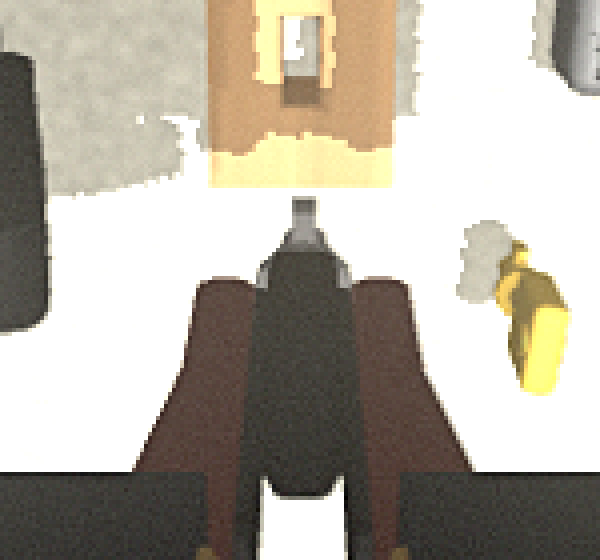

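View pics/scene5.png

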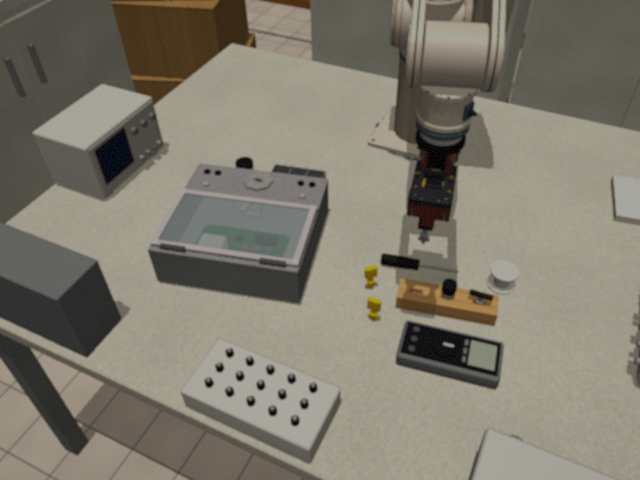

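```bash
python3 - <<'E'
from kh import *
from workcell import r
s=dict(np.load("pics/wrist5.npz"))
gray=cv2.cvtColor(s["pixels"],cv2.COLOR_RGB2GRAY)
np.set_printoptions(linewidth=250)
print(gray[244:276,300:332])
x=r.sense(); T=x["tcp_pos"]; print(T)
c=-s["R"].T@s["t"]; print(c-T)
E
```

```text
[[158 161 161 ... 159 161 159]
 [158 160 159 ... 159 157 156]
 [161 161 162 ... 161 160 158]
 ...
 [ 52  49  56 ...  49  51  52]
 [ 48  48  53 ...  49  50  52]
 [ 49  48  49 ...  52  54  55]]
[0.55381349 0.18184995 0.19327956]
[-0.01485075  0.07883469  0.18567109]
```

```bash
python3 -m inch '[{"grip":1,"travel":[-0.02,-0.01,0],"rot":[0,0,0]},{"grip":1,"travel":[-0.375,-0.1706,0],"rot":[0,0,0.155]},{"grip":1,"travel":[-0.375,-0.1706,0],"rot":[0,0,0.155]},{"grip":1,"travel":[-0.375,-0.1706,0],"rot":[0,0,0.155]},{"grip":1,"travel":[-0.375,-0.1706,0],"rot":[0,0,0.155]},{"grip":1,"travel":[-0.375,-0.1706,0],"rot":[0,0,0.155]},{"grip":1,"travel":[-0.375,-0.1706,0],"rot":[0,0,0.155]},{"grip":1,"travel":[-0.375,-0.1706,0],"rot":[0,0,0.155]},{"grip":1,"travel":[-0.375,-0.1706,0],"rot":[0,0,0.155]},{"grip":1,"travel":[-0.375,-0.1706,0],"rot":[0,0,0.155]}]'
python3 -m inch '[{"grip":1,"travel":[0,0,0],"rot":[0,0,0]},{"grip":1,"travel":[0,0,0],"rot":[0,0,0]},{"grip":1,"travel":[0,0,0],"rot":[0,0,0]}]'
python3 -m inch '[{"grip":1,"travel":[0,0,0.02],"rot":[0,0,0]},{"grip":1,"travel":[0,0,0.04],"rot":[0,0,0]},{"grip":1,"travel":[0,0,0.04],"rot":[0,0,0]},{"grip":1,"travel":[0,0,0.04],"rot":[0,0,0]}]'
python3 - <<'E'
from workcell import r
from kh import *
for n in ("wrist",):
    s=r.snapshot(n); np.savez(f"pics/{n}6.npz",**s); cv2.imwrite(f"pics/{n}6.png",s["pixels"][:,:,::-1])
    g=cv2.convertScaleAbs(s["pixels"][210:330,255:375,::-1],alpha=1.6); cv2.imwrite("pics/w6c.png",cv2.resize(g,None,fx=5,fy=5,interpolation=cv2.INTER_NEAREST))
x=r.sense(); print(x["tcp_pos"],x["orientation"],x["wrist_force"],x["t"]); o=x["orientation"]; print("key yaw",2*np.arctan2(o[1],o[0])-np.pi/2)
E
```

```text
t: 6.7
tcp_pos: [0.4597, -0.2228, 0.1932]
orientation: [0.693, 0.72, -0.001, -0.001]
wrist_force: [-0.8, 0.2, -0.2]
gripper_width: 0.111
t: 7.0
tcp_pos: [0.4613, -0.2178, 0.1939]
orientation: [0.691, 0.723, -0.0, -0.001]
wrist_force: [0.2, 0.6, -0.3]
gripper_width: 0.11
t: 7.4
tcp_pos: [0.4615, -0.2182, 0.1544]
orientation: [0.691, 0.723, -0.0, -0.0]
wrist_force: [0.8, 0.0, 0.3]
gripper_width: 0.109
[ 0.46183795 -0.21863967  0.15486717] [6.91348528e-01 7.22521394e-01 9.27022233e-05 1.96519125e-04] [-0.69780148  0.12090673 -0.45887125] 7.45
key yaw 0.04408866176930171
```

View pics/wrist6.png

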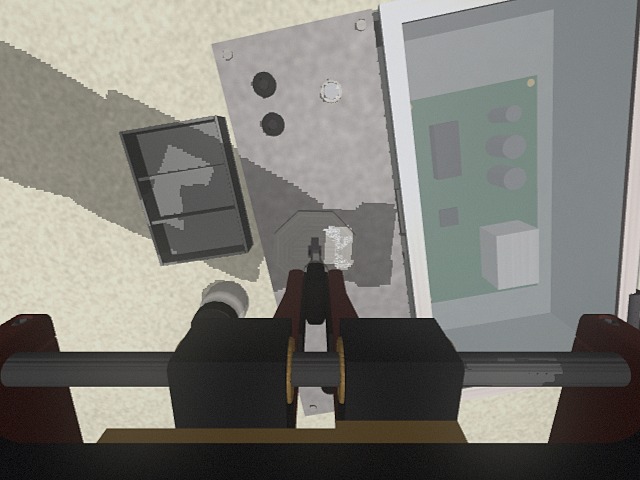

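View pics/w6c.png

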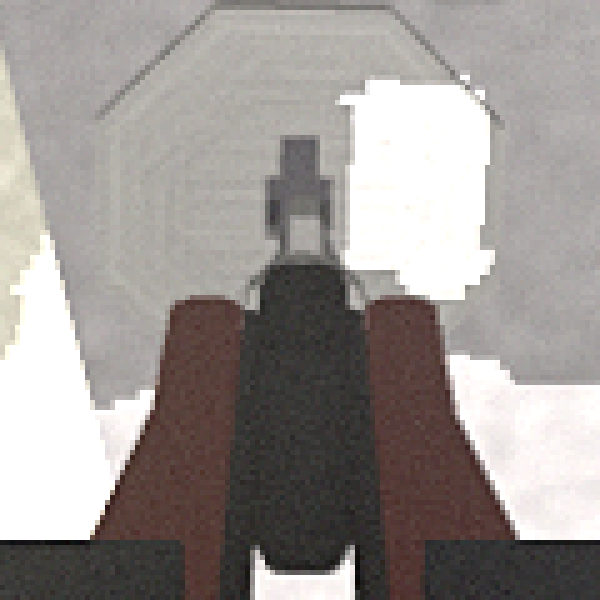

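```bash
python3 - <<'E'
from kh import *
s=dict(np.load("pics/wrist6.npz"))
f=lambda x,y,z: ray(s,255+x/5-.5,210+y/5-.5,z)
w=f(305,213,.155-.0245); w2=f(305,213,.155-.0165); t=f(300,135,.105)
print("wing end (bottom/top z)",w,w2,"slot end",t)
print("slot centre",t-[-.011*.044,.011,0],"key axis",w[:2]-[-.010*.044,.010])
print(f(298,178,.105), f(298,178,.105)[1]-.0048)
print("collar", f(304,285,.148))
E
```

```text
wing end (bottom/top z) [ 0.46094294 -0.21222545  0.1305    ] [ 0.46082478 -0.20936562  0.1385    ] slot end [ 0.46004152 -0.20929816  0.105     ]
slot centre [ 0.46052552 -0.22029816  0.105     ] key axis [ 0.46138294 -0.22222545]
[ 0.46004186 -0.21592725  0.105     ] -0.22072725442415245
collar [ 0.46098599 -0.2153119   0.148     ]
```

```bash
python3 - <<'E'
from kh import *
s=dict(np.load("pics/wrist5.npz")); T=np.array([.5545,.1820,.1945]); psi=1.769
s6=dict(np.load("pics/wrist6.npz")); T6=np.array([.4617,-.2184,.155]); psi6=np.pi/2+.044
def rel(p,T,psi): d=p-T; return np.array([d[0]*np.cos(psi)+d[1]*np.sin(psi), d[0]*np.sin(psi)-d[1]*np.cos(psi), d[2]]).round(4)
print("5 wing",rel(ray(s,240+305/4-.5,200+198/4-.5,T[2]-.0245),T,psi), "headback",rel(ray(s,240+305/4-.5,200+493/4-.5,T[2]+.0315),T,psi))
print("5 headfront bottom",rel(ray(s,240+305/4-.5,200+252/4-.5,T[2]+.0035),T,psi))
f=lambda x,y,z: ray(s6,255+x/5-.5,210+y/5-.5,z)
print("6 wing",rel(f(305,213,T6[2]-.0245),T6,psi6),"headback",rel(f(305,572,T6[2]+.0315),T6,psi6),"headfront",rel(f(305,263,T6[2]+.0035),T6,psi6))
E
```

```text
5 wing [ 0.0076  0.0009 -0.0245] headback [-0.0136  0.0008  0.0315]
5 headfront bottom [0.009  0.0008 0.0035]
6 wing [ 0.0062 -0.0005 -0.0245] headback [-0.013  -0.0004  0.0315] headfront [ 0.0101 -0.0004  0.0035]
```

```bash
python3 -m inch '[{"grip":1,"travel":[0.0019,-0.0008,0.007],"rot":[0,0,0]},{"grip":1,"travel":[0.0019,-0.0008,0.014],"rot":[0,0,0]},{"grip":1,"travel":[0.0019,-0.0008,0.014],"rot":[0,0,0]},{"grip":1,"travel":[0.0019,-0.0008,0.014],"rot":[0,0,0]}]'
cat > look.py <<'E'
import sys
from workcell import r
from kh import *
n=sys.argv[1]
s=r.snapshot("wrist"); np.savez(f"pics/{n}.npz",**s)
g=cv2.convertScaleAbs(s["pixels"][220:340,255:375,::-1],alpha=1.6); cv2.imwrite(f"pics/{n}c.png",cv2.resize(g,None,fx=5,fy=5,interpolation=cv2.INTER_NEAREST))
x=r.sense(); o=x["orientation"]; print(x["tcp_pos"].round(4),x["wrist_force"].round(2),x["ft_torque"].round(3),x["t"]); print("key yaw",2*np.arctan2(o[1],o[0])-np.pi/2, o[2:])
E
python3 look.py w7
```

```text
t: 7.85
tcp_pos: [0.4603, -0.2172, 0.1401]
orientation: [0.692, 0.722, -0.0, -0.0]
wrist_force: [-0.3, -0.7, -0.7]
gripper_width: 0.112
[ 0.4604 -0.2173  0.1403] [ 0.34 -0.31  0.2 ] [-0.006 -0.122  0.023] 7.9
key yaw 0.04286025434420915 [ 2.28126691e-06 -2.15341037e-05]
```

View pics/w7c.png

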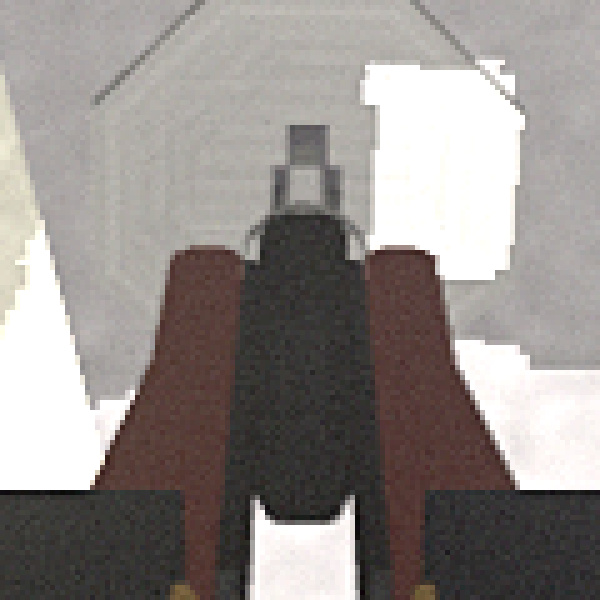

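```bash
python3 - <<'E'
from kh import *
s=dict(np.load("pics/w7.npz")); T=.1403
f=lambda x,y,z: ray(s,255+x/5-.5,220+y/5-.5,z)
w=f(305.5,166,T-.0245); t=f(308,125,.105); sq=f(306.5,165,.105)
print(w,t,sq); print("gap (want .001):",t[1]-w[1],"sq corner above wing end:",sq[1]-w[1],"want -.0052")
E
```

```text
[ 0.459885   -0.21177848  0.1158    ] [ 0.46012853 -0.20964175  0.105     ] [ 0.4601802  -0.21551061  0.105     ]
gap (want .001): 0.0021367245415655767 sq corner above wing end: -0.00373213005092049 want -.0052
```

```bash
python3 -m inch '[{"grip":1,"travel":[0.0012,0.0003,0.001],"rot":[0,0,0]},{"grip":1,"travel":[0.0012,0.0003,0.003],"rot":[0,0,0]},{"grip":1,"travel":[0.0012,0.0003,0.005],"rot":[0,0,0]},{"grip":1,"travel":[0.0012,0.0003,0.006],"rot":[0,0,0]},{"grip":1,"travel":[0.0012,0.0003,0.007],"rot":[0,0,0]},{"grip":1,"travel":[0.0012,0.0003,0.007],"rot":[0,0,0]}]'
python3 look.py w8
```

```text
t: 8.5
tcp_pos: [0.4605, -0.216, 0.1331]
orientation: [0.692, 0.722, -0.0, -0.0]
wrist_force: [0.8, -0.6, -1.8]
gripper_width: 0.112
[ 0.4606 -0.216   0.1332] [-0.57  0.17 -0.32] [-0.045 -0.054  0.008] 8.55
key yaw 0.04298835873083107 [-4.22136698e-05 -1.06396925e-04]
```

View pics/w8c.png

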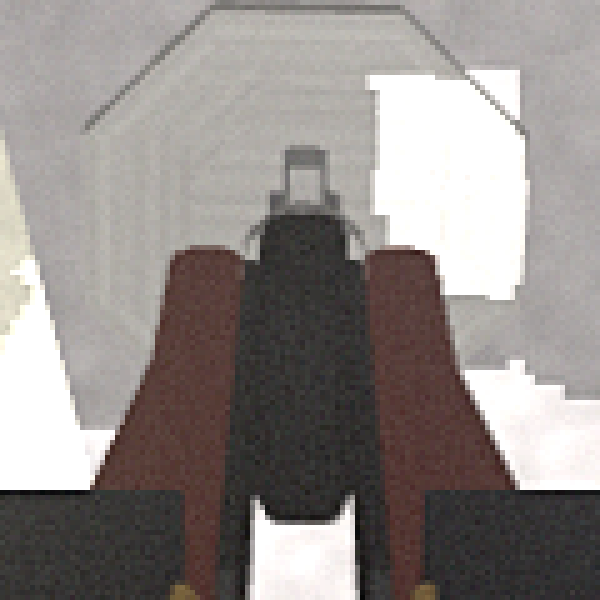

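```bash
python3 - <<'E'
from kh import *
s=dict(np.load("pics/w8.npz")); T=.1332
f=lambda x,y,z: ray(s,255+x/5-.5,220+y/5-.5,z)
w=f(305.5,167,T-.0245); t=f(306,147,.105); sq=f(306.5,191,.105)
print(w,t,sq); print("gap (want .001):",t[1]-w[1],"sq:",sq[1]-w[1],"want -.0052")
E
```

```text
[ 0.460159   -0.21075398  0.1087    ] [ 0.46015682 -0.20923736  0.105     ] [ 0.46050208 -0.21552708  0.105     ]
gap (want .001): 0.0015166212927378853 sq: -0.004773098063487524 want -.0052
```

Nearly centred: about 0.5 mm more is needed along the slot, and nothing across it. I'll ease down in small steps while watching the force.

```bash
python3 -m inch '[{"grip":1,"travel":[0.0005,0,0],"rot":[0,0,0]},{"grip":1,"travel":[0.0005,0,0.001],"rot":[0,0,0]},{"grip":1,"travel":[0.0005,0,0.002],"rot":[0,0,0]},{"grip":1,"travel":[0.0005,0,0.003],"rot":[0,0,0]},{"grip":1,"travel":[0.0005,0,0.004],"rot":[0,0,0]},{"grip":1,"travel":[0.0005,0,0.005],"rot":[0,0,0]},{"grip":1,"travel":[0.0005,0,0.005],"rot":[0,0,0]}]'
python3 look.py w9
```

```text
t: 9.25
tcp_pos: [0.4608, -0.2157, 0.1286]
orientation: [0.692, 0.722, 0.0, 0.0]
wrist_force: [-1.1, -0.7, 4.9]
gripper_width: 0.113
[ 0.4608 -0.2157  0.1287] [-1.55 -1.36  4.85] [-0.198  0.312  0.013] 9.3
key yaw 0.04305503824061718 [1.93519999e-05 2.24720250e-04]
```

View pics/w9c.png

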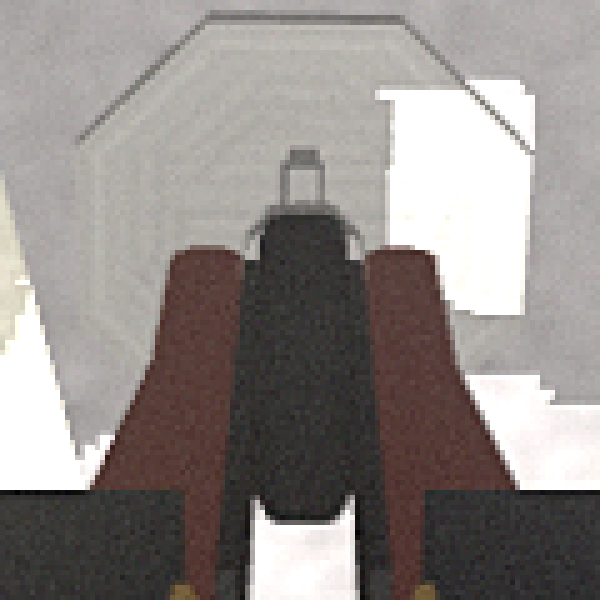

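```bash
python3 - <<'E'
from kh import *
import sys
np.set_printoptions(linewidth=250,threshold=sys.maxsize)
for n in ("w8","w9"):
    s=dict(np.load(f"pics/{n}.npz")); g=cv2.cvtColor(s["pixels"],cv2.COLOR_RGB2GRAY); print(g[247:263,306:326])
E
```

```text
[[109 110 110 110 107 111 110 112 111 111 113 112 112 109 111 110 116 109 113 112]
 [108 109 109 108 108 111 111 107 111 106 110 110 110 115 110 112 110 110 112 109]
 [107 108 109 109 109 110 100  84  87  86  85  84  92 110 109 111 109 107 106 108]
 [110 108 111 107 111 100  66  65  68  69  70  70  63  67  89 112 107 109 110 113]
 [113 111 110 113 117 100  68  70  68  73  72  71  69  70  95 117 113 113 110 113]
 [109 106 112 113 112 107  64  68  70  69  71  72  67  69  95 114 111 113 110 107]
 [105 107 105 107 108  97  62  87  83  84  83  83  81  75  90 110 108 108 105 110]
 [109 106 109 110 108  97  73 116 110 111 112 113 107  79  92 108 109 110 107 108]
 [109 111 110 109 112  99  72 113 108 107 109 110 104  83  92 113 110 109 109 110]
 [110 110 111 113 115 100  72 110 106 106 109 110 107  83  92 113 108 111 109 111]
 [110 107 110 109 111 100  69 105 108 103 107 107 103  81  85 114 112 110 108 110]
 [108 111 103  78  81  78  73 103 108 108 108 108 103  77  65  86  97 110 111 109]
 [102 108  98  56  58  61  75 104 106 108 103 110 103  82  59  58  69 100 110 109]
 [105 107  98  54  58
[... 857 characters left out ...]
15 101  81 116 112 113 114 113 112]
 [107 109 110 110 106  74  82 112 110 108 111 110  99  80 113 111 111 111 110 110]
 [107 106 107 111 106  75  81 112 108 108 107 109  98  79 110 108 106 107 105 108]
 [108 107 108 109 104  74  84 110 108 106 108 113  96  81 111 109 109 108 111 108]
 [109 111 110 109 108  80  81 112 110 108 110 112 101  84 110 113 111 108 108 112]
 [107 110 112 114 107  77  89 112 109 109 106 111  97  84 114 114 112 111 109 110]
 [110 112 109 110 102  71  87 102  83  81  82  93  81  75  91 109 111 111 112 111]
 [109 107  90  69  73  65  68  65  70  71  67  70  70  67  66  75  90 114 112 109]
 [108 101  79  68  71  66  58  62  62  70  61  61  60  60  72  67  76 103 105 109]]
```

```bash
python3 - <<'E'
from kh import *
for n in ("w7","w8","w9"):
    s=dict(np.load(f"pics/{n}.npz"))
    c=np.array([.4605,-.2204]); d=np.array([-.043,.999]); e=np.array([.999,.043])
    print(n,[proj(s,[*(c+d*.011+e*k),.105]).round(1).tolist() for k in (-.0028,.0028)],[proj(s,[*(c+d*.0048+e*k),.105]).round(1).tolist() for k in (-.0048,.0048)])
E
```

```text
w7 [[311.9, 244.2], [320.0, 244.2]] [[309.1, 252.6], [322.9, 252.6]]
w8 [[311.3, 249.1], [319.7, 249.1]] [[308.4, 257.8], [322.6, 257.8]]
w9 [[310.8, 251.8], [319.3, 251.8]] [[307.8, 260.6], [322.2, 260.6]]
```

```bash
python3 - <<'E'
from kh import *
import sys
np.set_printoptions(linewidth=250,threshold=sys.maxsize)
for n in ("wrist5",):
    s=dict(np.load(f"pics/{n}.npz")); g=cv2.cvtColor(s["pixels"],cv2.COLOR_RGB2GRAY); print(g[245:268,306:326])
E
```

```text
[[162 160 160 161 161 160 165 164 159 157 157 158 155 154 154 159 158 158 156 157]
 [163 163 165 165 163 162 167 167 162 163 159 161 160 157 159 161 159 160 161 163]
 [191 190 192 194 193 194 197 197 200 201 197 192 191 194 195 194 190 189 195 196]
 [185 189 191 185 186 186 190 191 194 192 189 182 182 188 192 195 192 193 191 193]
 [190 192 192 189 186 189 175 109 116 117 117 111 120 160 193 196 192 193 193 193]
 [189 195 192 192 190 193 172  71  53  57  59  53  74 147 191 190 192 192 193 191]
 [190 193 193 192 189 191 174  78  61  68  67  62  81 149 191 189 189 192 189 190]
 [185 189 193 188 185 185 172  78  64  69  71  65  86 150 193 184 188 189 188 187]
 [184 187 187 186 182 185 176  95  82  86  89  81  96 159 196 188 190 189 191 186]
 [184 186 184 185 180 187 177 109  97 101 101  98 113 164 196 189 187 190 189 187]
 [190 187 184 183 180 186 177 107  92  97  98  93 109 160 195 187 189 190 191 188]
 [191 191 186 183 183 187 172 109  95  98  98  98 111 157 191 188 187 190 193 191]
 [189 190 190 186 187 165 100  85  95  98 100  97  88  82 137 188 192 192 194 193]
 [184 185 187 189 174  92  58  92 102  99  98  97  90  69  70 144 198 193 194 193]
 [178 181 187 192 167  45  66  94 100  98  98 101  96  73  61 131 203 197 193 196]
 [181 188 190 185 130  52  71  85  82  78  74  93  87  76  56 113 198 199 195 191]
 [185 193 200 171  61  61  66  66  69  70  72  65  67  75  64  71 134 196 198 193]
 [191 195 173  71  62  62  59  64  64  69  62  59  61  63  71  61  82 147 194 193]
 [194 171  66  34  43  39  41  41  41  44  44  44  44  42  37  46  52  80 146 196]
 [167  73  46  36  42  47  46  42  46  44  47  43  44  47  44  42  36  43  81 146]
 [ 49  56  41  42  43  48  44  46  43  45  43  45  47  48  41  47  43  53  70  75]
 [ 62  61  39  43  45  44  42  46  43  46  47  47  43  47  43  43  45  50  68  70]
 [ 86  45  40  41  48  44  44  45  43  44  47  47  46  50  45  46  45  41  64  95]]
```

The dark lower rows at 249–252 belong to the bit's end, so my earlier reference edge was wrong. The wings are resting lightly past the slot's end. I'll back off 3 mm up and compute the correction.

```bash
python3 -m inch '[{"grip":1,"travel":[0,0,-0.001],"rot":[0,0,0]},{"grip":1,"travel":[0,0,-0.002],"rot":[0,0,0]},{"grip":1,"travel":[0,0,-0.002],"rot":[0,0,0]}]'
python3 - <<'E'
from kh import *
s=dict(np.load("pics/w9.npz"))
a=ray(s,315.6,249-.2,.105); b=ray(s,315.2,251.7,.105); print(a,b,a-b)
s=dict(np.load("pics/w8.npz")); a=ray(s,315.6,248.8,.1332-.0237); b=ray(s,315.2,249.2,.105);print(a,b,a-b)
E
```

```text
t: 9.6
tcp_pos: [0.4606, -0.2155, 0.1302]
orientation: [0.692, 0.722, -0.0, -0.0]
wrist_force: [-0.8, -1.8, -0.7]
gripper_width: 0.108
[ 0.46032669 -0.20731747  0.105     ] [ 0.4601524  -0.20934776  0.105     ] [0.00017429 0.00203029 0.        ]
[ 0.46002108 -0.20760903  0.1095    ] [ 0.45983077 -0.2094651   0.105     ] [0.00019031 0.00185607 0.0045    ]
```

```bash
python3 - <<'E'
from kh import *
for n,T in (("wrist5",.1945),("w8",.1332),("w9",.1287)):
    s=dict(np.load(f"pics/{n}.npz")); print(n,T)
    for v in (246,248,250,251,252,254,256,258,260,262,264,280,300,315):
        p=dep(s,315,v); print(v,p.round(4),"dz from T",round(p[2]-T,4))
s=dict(np.load("pics/w9.npz"))
for uv in ((300,240),(290,250),(330,235),(270,300)): print(uv,dep(s,*uv).round(4))
E
```

```text
wrist5 0.1945
246 [0.562  0.1469 0.0345] dz from T -0.16
248 [0.5648 0.1333 0.0011] dz from T -0.1934
250 [0.5532 0.1903 0.1741] dz from T -0.0204
251 [0.5533 0.1901 0.1754] dz from T -0.0191
252 [0.5532 0.1906 0.1787] dz from T -0.0158
254 [0.5533 0.1901 0.1813] dz from T -0.0132
256 [0.5536 0.1884 0.18  ] dz from T -0.0145
258 [0.5538 0.1874 0.1812] dz from T -0.0133
260 [0.5536 0.1883 0.187 ] dz from T -0.0075
262 [0.5537 0.188  0.1896] dz from T -0.0049
264 [0.5526 0.1933 0.2063] dz from T 0.0118
280 [0.5528 0.1923 0.2255] dz from T 0.031
300 [0.5547 0.183  0.2287] dz from T 0.0342
315 [0.5562 0.1753 0.2297] dz from T 0.0352
w8 0.1332
246 [ 0.4596 -0.2072  0.1049] dz from T -0.0283
248 [ 0.4596 -0.2082  0.1062] dz from T -0.027
250 [ 0.4596 -0.2075  0.1121] dz from T -0.0211
251 [ 0.4597 -0.208   0.1128] dz from T -0.0204
252 [ 0.4596 -0.2078  0.1153] dz from T -0.0179
254 [ 0.4597 -0.2082  0.1179] dz from T -0.0153
256 [ 0.4597 -0.2098  0.1173] dz from T -0.0159
258 [ 0.4598 -0.211   0.1176] dz from T -0.0156
260 [ 0.4598 -0.2098  0.1242] dz from T -0.009
262 [ 0.4598 -0.2095  0
[... 335 characters left out ...]
2075  0.107 ] dz from T -0.0217
251 [ 0.4599 -0.2075  0.1088] dz from T -0.0199
252 [ 0.4599 -0.2074  0.111 ] dz from T -0.0177
254 [ 0.46   -0.2082  0.1125] dz from T -0.0162
256 [ 0.46   -0.2093  0.1133] dz from T -0.0154
258 [ 0.4601 -0.2108  0.1128] dz from T -0.0159
260 [ 0.4601 -0.2099  0.1187] dz from T -0.01
262 [ 0.4601 -0.21    0.1219] dz from T -0.0068
264 [ 0.4599 -0.2045  0.1388] dz from T 0.0101
280 [ 0.4599 -0.2048  0.1595] dz from T 0.0308
300 [ 0.4604 -0.2152  0.1608] dz from T 0.0321
315 [ 0.4607 -0.2237  0.1607] dz from T 0.032
(300, 240) [ 0.4499 -0.2017  0.1052]
(290, 250) [ 0.4436 -0.2084  0.1065]
(330, 235) [ 0.4692 -0.1973  0.1056]
(270, 300) [ 0.43   -0.2482  0.101 ]
```

```bash
python3 -m inch '[{"grip":1,"travel":[0,0,-0.004],"rot":[0,0,0]},{"grip":1,"travel":[0,0,-0.008],"rot":[0,0,0]},{"grip":1,"travel":[-0.0028,0,-0.008],"rot":[0,0,0]},{"grip":1,"travel":[-0.0028,0,-0.008],"rot":[0,0,0]},{"grip":1,"travel":[-0.0028,0,-0.005],"rot":[0,0,0]},{"grip":1,"travel":[-0.0028,0,-0.003],"rot":[0,0,0]},{"grip":1,"travel":[-0.0028,0,-0.003],"rot":[0,0,0]}]'
python3 look.py w10
```

```text
t: 10.3
tcp_pos: [0.4604, -0.2181, 0.1327]
orientation: [0.692, 0.722, -0.0, -0.0]
wrist_force: [0.3, -0.4, -0.9]
gripper_width: 0.11
[ 0.4605 -0.2181  0.1329] [-1.05 -0.27 -0.01] [-0.019 -0.103  0.019] 10.35
key yaw 0.04298525045613544 [-9.92248559e-05 -3.77861562e-04]
```

View pics/w10c.png

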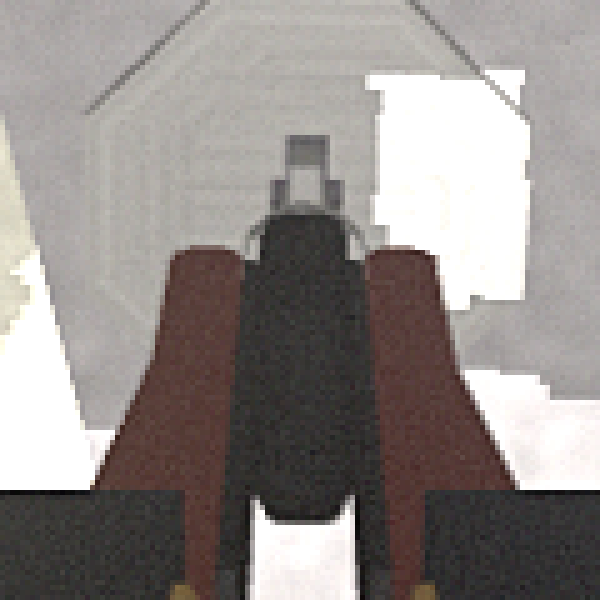

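```bash
python3 -m inch '[{"grip":1,"travel":[0,0,0.001],"rot":[0,0,0]},{"grip":1,"travel":[0,0,0.002],"rot":[0,0,0]},{"grip":1,"travel":[0,0,0.003],"rot":[0,0,0]},{"grip":1,"travel":[0,0,0.004],"rot":[0,0,0]},{"grip":1,"travel":[0,0,0.005],"rot":[0,0,0]},{"grip":1,"travel":[0,0,0.0055],"rot":[0,0,0]}]'
python3 look.py w11
```

```text
t: 10.95
tcp_pos: [0.4607, -0.2183, 0.1277]
orientation: [0.692, 0.722, -0.0, -0.0]
wrist_force: [0.9, 0.3, -0.7]
gripper_width: 0.111
[ 0.4607 -0.2183  0.1276] [0.26 0.43 0.24] [-0.056 -0.077 -0.008] 11.0
key yaw 0.042976100621114455 [-1.72211740e-05 -6.43893658e-05]
```

View pics/w11c.png

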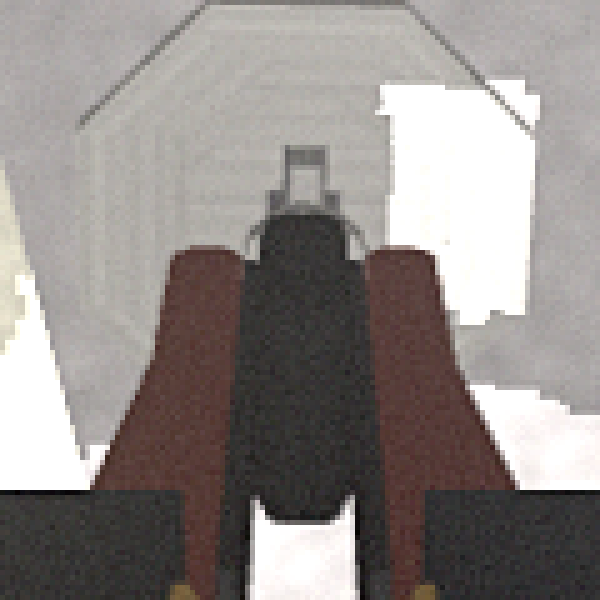

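No contact force at z = 0.1276, and the wing is inside the slot outline at (285–328, 147+). Continuing down.

```bash
python3 -m inch '[{"grip":1,"travel":[0,0,0.001],"rot":[0,0,0]},{"grip":1,"travel":[0,0,0.002],"rot":[0,0,0]},{"grip":1,"travel":[0,0,0.003],"rot":[0,0,0]},{"grip":1,"travel":[0,0,0.004],"rot":[0,0,0]}]'
```

```text
t: 11.4
tcp_pos: [0.4607, -0.2183, 0.1237]
orientation: [0.692, 0.722, -0.0, -0.0]
wrist_force: [-0.4, 0.3, 0.4]
gripper_width: 0.108
```

```bash
python3 -m inch '[{"grip":1,"travel":[0,0,0.001],"rot":[0,0,0]},{"grip":1,"travel":[0,0,0.002],"rot":[0,0,0]},{"grip":1,"travel":[0,0,0.003],"rot":[0,0,0]},{"grip":1,"travel":[0,0,0.004],"rot":[0,0,0]}]'; python3 look.py w12
```

```text
t: 11.8
tcp_pos: [0.4607, -0.2183, 0.1197]
orientation: [0.692, 0.722, -0.0, -0.0]
wrist_force: [-0.8, -0.5, -0.2]
gripper_width: 0.111
[ 0.4606 -0.2183  0.1196] [ 0.19  0.76 -1.88] [-0.066 -0.121 -0.006] 11.85
key yaw 0.04296490891503102 [-4.32047218e-05 -1.00285683e-04]
```

View pics/w12c.png

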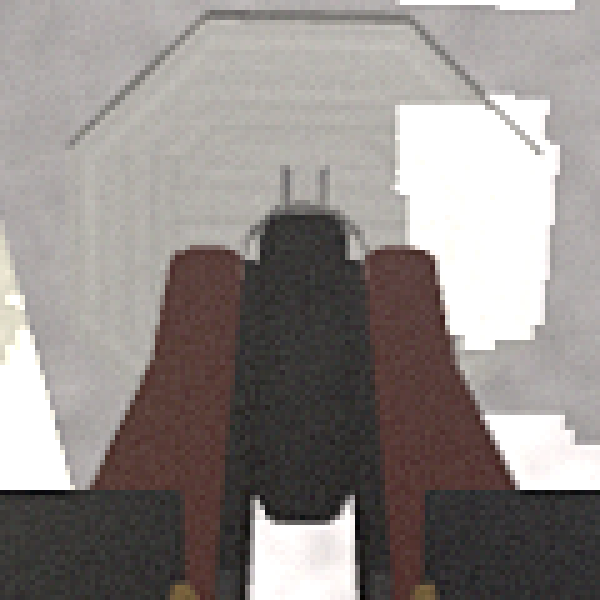

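The wings are in the slot, with slim gaps on both sides at columns 287 and 323. Down the last 4–5 mm in small steps.

```bash
python3 -m inch '[{"grip":1,"travel":[0,0,0.001],"rot":[0,0,0]},{"grip":1,"travel":[0,0,0.002],"rot":[0,0,0]},{"grip":1,"travel":[0,0,0.003],"rot":[0,0,0]}]';python3 -m inch '[{"grip":1,"travel":[0,0,0.0005],"rot":[0,0,0]},{"grip":1,"travel":[0,0,0.001],"rot":[0,0,0]}]';
```

```text
t: 12.15
tcp_pos: [0.4607, -0.2183, 0.1167]
orientation: [0.692, 0.722, 0.0, -0.0]
wrist_force: [-0.4, -0.2, -0.1]
gripper_width: 0.111
t: 12.35
tcp_pos: [0.4608, -0.2183, 0.1157]
orientation: [0.692, 0.722, -0.0, -0.0]
wrist_force: [-0.5, 0.2, 0.2]
gripper_width: 0.109
```

```bash
python3 -m inch '[{"grip":1,"travel":[0,0,0.0005],"rot":[0,0,0]},{"grip":1,"travel":[0,0,0.001],"rot":[0,0,0]}]';python3 -m inch '[{"grip":1,"travel":[0,0,0.0005],"rot":[0,0,0]},{"grip":1,"travel":[0,0,0.0005],"rot":[0,0,0]}]';
```

```text
t: 12.55
tcp_pos: [0.4608, -0.2183, 0.1151]
orientation: [0.692, 0.722, 0.0, 0.0]
wrist_force: [-1.8, 1.0, 7.7]
gripper_width: 0.114
t: 12.75
tcp_pos: [0.4609, -0.2184, 0.115]
orientation: [0.692, 0.722, 0.0, 0.0]
wrist_force: [-1.6, 1.6, 8.0]
gripper_width: 0.11
```

The collar is on the face: contact at z = 0.1151 against the expected 0.115, with 8 N. I'll turn clockwise about the key axis, about 30° first.

```bash
python3 look.py w13; python3 -m inch '[{"grip":1,"travel":[0,0.0002,-0.0002],"rot":[0,0,0.1]},{"grip":1,"travel":[0,0.0004,-0.0002],"rot":[0,0,0.2]},{"grip":1,"travel":[-0.0001,0.0005,-0.0002],"rot":[0,0,0.3]},{"grip":1,"travel":[-0.0001,0.0007,-0.0002],"rot":[0,0,0.4]},{"grip":1,"travel":[-0.0002,0.0009,-0.0002],"rot":[0,0,0.5]}]'
python3 look.py w14
```

```text
[ 0.4609 -0.2184  0.115 ] [-3.27  1.05  7.22] [0.216 0.411 0.023] 12.8
key yaw 0.043064204251470395 [5.30333931e-05 1.72228633e-04]
t: 13.3
tcp_pos: [0.4622, -0.2186, 0.1152]
orientation: [0.85, 0.527, 0.0, 0.001]
wrist_force: [0.1, 0.7, 6.0]
gripper_width: 0.114
[ 0.4623 -0.2186  0.1152] [-0.56  1.04  5.57] [0.173 0.053 0.099] 13.35
key yaw -0.4662087126829204 [0.00042417 0.00053842]
```

View pics/w14c.png

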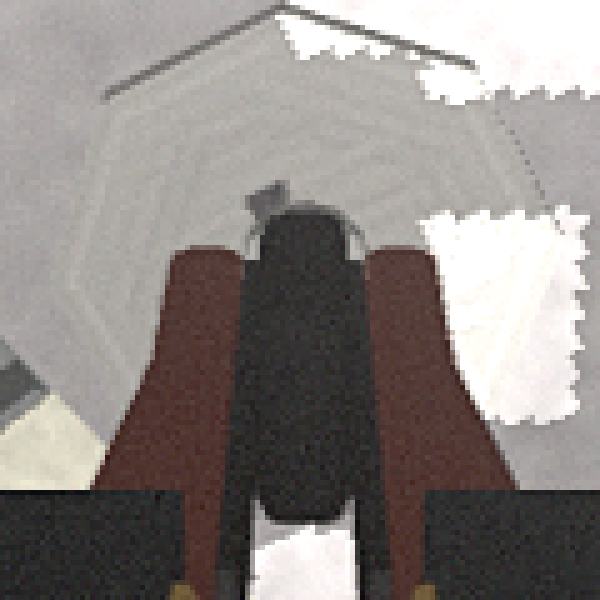

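```bash
python3 -m inch '[{"grip":1,"travel":[0,0.0002,0],"rot":[0,0,0.12]},{"grip":1,"travel":[0,0.0004,0],"rot":[0,0,0.24]},{"grip":1,"travel":[-0.0001,0.0006,0],"rot":[0,0,0.36]},{"grip":1,"travel":[-0.0002,0.0008,0],"rot":[0,0,0.48]},{"grip":1,"travel":[-0.0003,0.001,0],"rot":[0,0,0.6]},{"grip":1,"travel":[-0.0004,0.0012,0],"rot":[0,0,0.72]},{"grip":1,"travel":[-0.0006,0.0013,0],"rot":[0,0,0.84]},{"grip":1,"travel":[-0.0007,0.0015,0],"rot":[0,0,0.95]},{"grip":1,"travel":[-0.0007,0.0015,0],"rot":[0,0,0.95]}]'
python3 look.py w15;  python3 - <<'E'
from workcell import r
import cv2
for n in ("scene","top"): cv2.imwrite(f"pics/{n}15.png",r.snapshot(n)["pixels"][:,:,::-1])
E
```

```text
t: 14.25
tcp_pos: [0.4638, -0.2206, 0.1151]
orientation: [0.997, 0.081, 0.001, 0.001]
wrist_force: [0.9, -2.3, 3.1]
gripper_width: 0.114
[ 0.4638 -0.2205  0.1151] [ 1.58 -3.11  3.92] [-0.493 -0.348  0.079] 14.3
key yaw -1.4045185606407156 [0.00111108 0.00083189]
```

View pics/scene15.png

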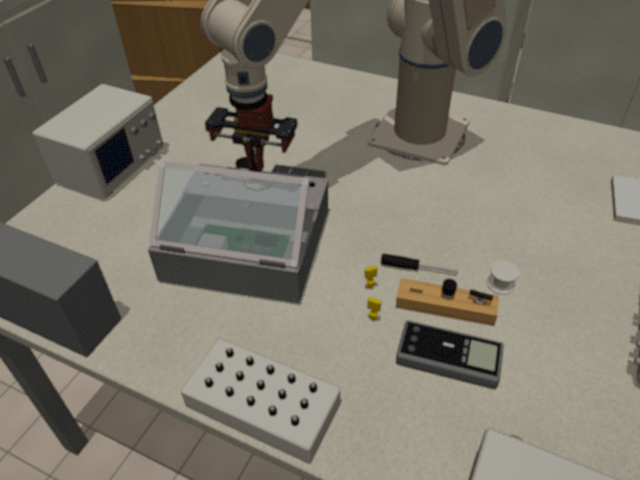

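View pics/w15c.png

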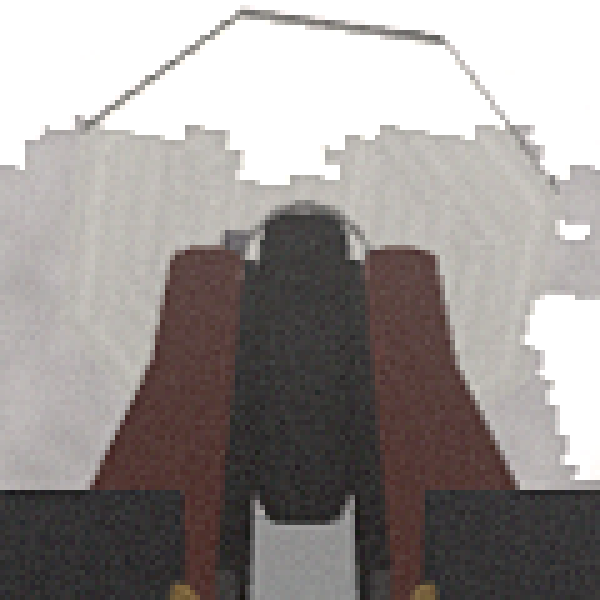

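The lid has let go and is rising: in the scene view its near edge has lifted to about row 170. Hold still while it opens.

```bash
python3 -m inch '[{"grip":1,"travel":[0,0,0],"rot":[0,0,0]},{"grip":1,"travel":[0,0,0],"rot":[0,0,0]},{"grip":1,"travel":[0,0,0],"rot":[0,0,0]},{"grip":1,"travel":[0,0,0],"rot":[0,0,0]},{"grip":1,"travel":[0,0,0],"rot":[0,0,0]},{"grip":1,"travel":[0,0,0],"rot":[0,0,0]},{"grip":1,"travel":[0,0,0],"rot":[0,0,0]},{"grip":1,"travel":[0,0,0],"rot":[0,0,0]},{"grip":1,"travel":[0,0,0],"rot":[0,0,0]},{"grip":1,"travel":[0,0,0],"rot":[0,0,0]}]'
python3 -m inch '[{"grip":1,"travel":[0,0,0],"rot":[0,0,0]},{"grip":1,"travel":[0,0,0],"rot":[0,0,0]},{"grip":1,"travel":[0,0,0],"rot":[0,0,0]},{"grip":1,"travel":[0,0,0],"rot":[0,0,0]},{"grip":1,"travel":[0,0,0],"rot":[0,0,0]},{"grip":1,"travel":[0,0,0],"rot":[0,0,0]},{"grip":1,"travel":[0,0,0],"rot":[0,0,0]},{"grip":1,"travel":[0,0,0],"rot":[0,0,0]}]'
python3 - <<'E'
from workcell import r
import cv2
for n in ("scene","wrist"): cv2.imwrite(f"pics/{n}16.png",r.snapshot(n)["pixels"][:,:,::-1])
E
```

```text
t: 15.4
tcp_pos: [0.4637, -0.2204, 0.115]
orientation: [0.997, 0.082, 0.001, 0.001]
wrist_force: [3.9, -4.2, 5.4]
gripper_width: 0.111
t: 16.2
tcp_pos: [0.4637, -0.2204, 0.1151]
orientation: [0.997, 0.082, 0.001, 0.001]
wrist_force: [3.1, -4.3, 5.8]
gripper_width: 0.117
```

View pics/scene16.png

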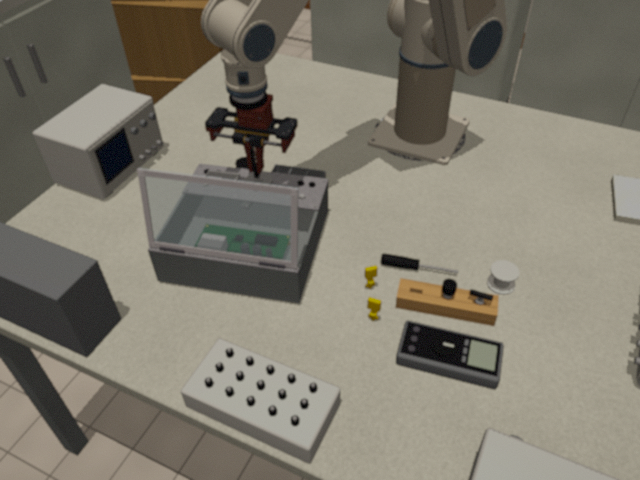

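View pics/wrist16.png

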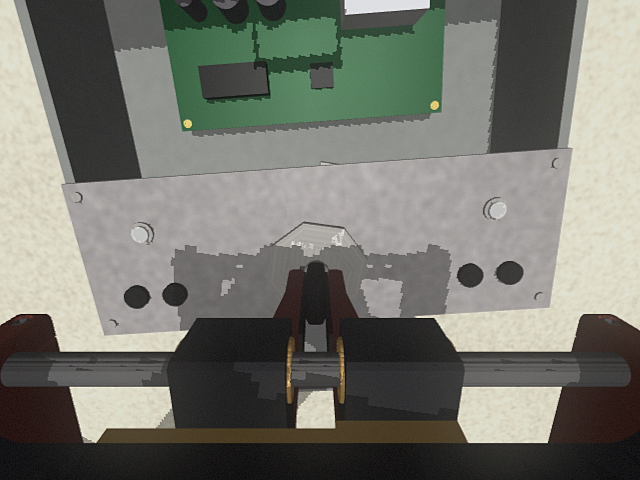

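The lid is fully open: it stands upright in the scene view at (140–300, 172–265), and the wrist view shows the interior uncovered. Release and rise.

```bash
python3 -m inch '[{"grip":1,"travel":[-0.0001,0,-0.0004],"rot":[0,0,0]},{"grip":-0.1,"travel":[-0.0001,0,-0.0004],"rot":[0,0,0]},{"grip":-0.1,"travel":[-0.0001,0,-0.0004],"rot":[0,0,0]},{"grip":-0.1,"travel":[-0.0001,0,-0.0004],"rot":[0,0,0]},{"grip":-0.1,"travel":[-0.0001,0,-0.0004],"rot":[0,0,0]},{"grip":-0.1,"travel":[-0.0001,0,-0.0004],"rot":[0,0,0]},{"grip":-0.1,"travel":[-0.0001,0,-0.0004],"rot":[0,0,0]}]'
python3 -m inch '[{"grip":-0.1,"travel":[0,0,-0.01],"rot":[0,0,0]},{"grip":-0.1,"travel":[0,0,-0.03],"rot":[0,0,0]},{"grip":-0.1,"travel":[0,0,-0.06],"rot":[0,0,0]},{"grip":-0.1,"travel":[0,0,-0.09],"rot":[0,0,0]},{"grip":-0.1,"travel":[0,0,-0.09],"rot":[0,0,0]}]'
python3 - <<'E'
from workcell import r
import cv2
for n in ("scene","wrist"): cv2.imwrite(f"pics/{n}17.png",r.snapshot(n)["pixels"][:,:,::-1])
E
```

```text
t: 17.0
tcp_pos: [0.4624, -0.2196, 0.1148]
orientation: [0.997, 0.082, -0.0, -0.0]
wrist_force: [-0.7, 0.2, 0.3]
gripper_width: 0.547
t: 17.5
tcp_pos: [0.4651, -0.221, 0.2094]
orientation: [0.997, 0.082, 0.003, 0.002]
wrist_force: [0.7, 0.1, 0.9]
gripper_width: 0.551
```

View pics/wrist17.png

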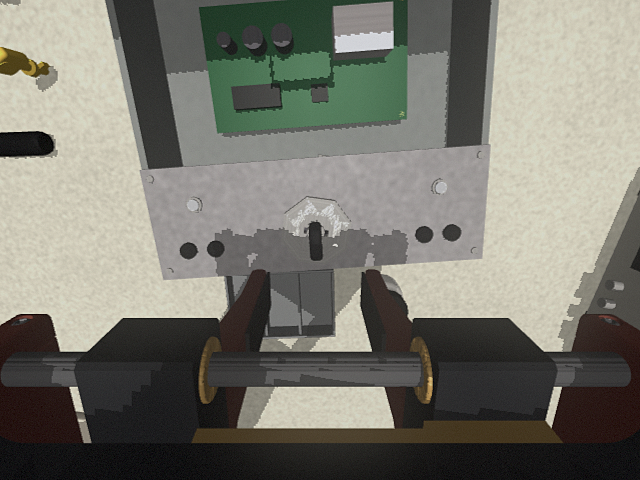

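View pics/scene17.png

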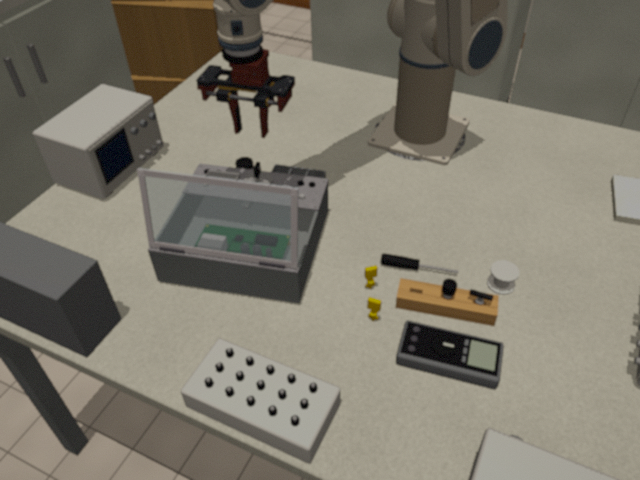

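```bash
python3 -m inch '[{"grip":-0.1,"travel":[0,0,0],"rot":[0,0,0]},{"grip":-0.1,"travel":[0,0,0],"rot":[0,0,0]},{"grip":-0.1,"travel":[0,0,0],"rot":[0,0,0]}]'
python3 - <<'E'
from workcell import r
from h import *
s=r.snapshot("wrist")
p=[dep(s,316,v) for v in (228,235,242)]; print(np.round(p,4))
print(r.sense()["wrist_force"].round(2), r.sense()["t"]); print(r.close_job())
E
```

```text
t: 17.9
tcp_pos: [0.4621, -0.2195, 0.204]
orientation: [0.997, 0.082, -0.001, -0.0]
wrist_force: [-0.1, 0.7, -0.4]
gripper_width: 0.553
[[ 0.4725 -0.217   0.1441]
 [ 0.4678 -0.2177  0.1468]
 [ 0.4626 -0.2186  0.1475]]
[-0.42 -0.4   0.08] 17.95
the job is handed in; nothing more can be done
None
```

The enclosure is unlocked. The flat-headed key is fully home in the lock and turned about 83° clockwise, and the lid swung open by itself. I handed the job in at about 18 s, with the gripper raised clear and the wrist force near zero.

- **First insertion attempt:** the wings touched the lock face lightly, at about 5 N. I had taken the wing's top edge for its bottom edge in the wrist view, so the key sat about 3 mm off along the slot. I lifted it, shifted it 2.8 mm, and it then slid in with no noticeable force.
- **Seating:** the collar met the lock face at the expected height with about 8 N. During the turn and the hold afterwards, the wrist force stayed at about 8 N or less in the readings I took.
- **Last checks:** the head's top read 0.147 m, which matches a fully home key. The last scene view shows the lid standing open and the other keys, multimeter, screwdriver, spool and yellow look-alikes apparently where they were. I judged this by eye and did not re-measure their positions.
- **Unresolved:** at the light touch, the key's height and offset did not quite agree with each other. I found no cause, and it did not affect the result.

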